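Sort stripped power-supply parts into sample trays

TASK

Sort the five loose power-supply parts standing on the bench (two capacitors, two heat sinks, one transformer) into the three grey trays: each goes into the large bay of the tray whose small end bay holds the fixed sample of the same kind. Set each part down, without dropping it, so that it stands upright on the tray floor, and do not shift the circuit board that stands among them.

Things in the scene. Friction and masses are not known exactly. Their poses are not given: they have to be found in the camera images.
- cap_a: Loose screw-terminal electrolytic capacitor: upright black can, 35 mm diameter, 55 mm high, grey top with two small aluminium terminals rising 6 mm above it (61 mm overall). About 60 to 120 g. Origin: centre of its underside; z up along the can. Stands in the row of parts between the robot and the trays. The two are alike and interchangeable.
- cap_b: Loose screw-terminal electrolytic capacitor: upright black can, 35 mm diameter, 55 mm high, grey top with two small aluminium terminals rising 6 mm above it (61 mm overall). About 60 to 120 g. Origin: centre of its underside; z up along the can. Stands in the same row. The two are alike and interchangeable.
- sink_a: Loose extruded aluminium heat sink, bare metal, standing upright: comb-like fins seen from above, 42 mm long (its x) by 25 mm deep (its y) by 38 mm high; may be gripped across either. About 35 to 70 g. Origin: centre of its underside; z up. Stands in the same row. The two are alike and interchangeable.
- sink_b: Loose extruded aluminium heat sink, bare metal, standing upright: comb-like fins seen from above, 42 mm long (its x) by 25 mm deep (its y) by 38 mm high; may be gripped across either. About 35 to 70 g. Origin: centre of its underside; z up. Stands in the same row. The two are alike and interchangeable.
- trafo: Loose small mains transformer standing upright in the same row: laminated steel core 48 mm long (its x), 18 thick (its y), top 40 above the underside, black foot 46 x 36 x 4; bare copper coil, 30 long, 36 wide, bulging at both sides of the core. Grip across the core's end faces (48, along x). 190 to 340 g. Origin: centre of its underside; z up.
- tray_cap: Low grey tray taped fast to the mat, for capacitors: 112 (its x) x 190 (its y) mm, walls 20 high, 3 thick, floor 3 above the mat. Origin: centre of underside. A divider 18 high at y = +39.5 parts off the end bay, where a fixed sample capacitor stands at y = +66.5. Large bay: clear floor y = -92 to +38, x = -53 to +53, empty. Trays differ only in the sample; places shuffled.
- tray_sink: Low grey tray taped fast to the mat, for heat sinks: 112 (its x) x 190 (its y) mm, walls 20 high, 3 thick, floor 3 above the mat. Origin: centre of underside. A divider 18 high at y = +39.5 parts off the end bay, where a fixed sample heat sink stands at y = +66.5. Large bay: clear floor y = -92 to +38, x = -53 to +53, empty. Trays differ only in the sample; places shuffled.
- tray_trafo: Low grey tray taped fast to the mat, for transformers: 112 (its x) x 190 (its y) mm, walls 20 high, 3 thick, floor 3 above the mat. Origin: centre of underside. A divider 18 high at y = +39.5 parts off the end bay, where a fixed sample transformer stands at y = +66.5. Large bay: clear floor y = -92 to +38, x = -53 to +53, empty. Trays differ only in the sample; places shuffled.
- board: Green test circuit board with a grid of blue sockets and a white connector, 95 mm (its x) by 70 mm (its y), standing loose on four 12 mm brass standoffs among the parts; highest point 23 mm above the mat. About 300 g. Origin: on the mat under its centre. To be left where it is.

How it is judged:
By the outcome, as a careful person would: the job done as asked, in the order asked, and still so for the second after the job is handed in, with the robot touching nothing.
It also fails if it takes over 120 s, if anything falls off the work surface, if the arm or the gripper's body presses on something with over 40 N, if the wrist force passes 120 N, or if a joint passes its speed limit or range.

ROBOT

A 7-joint arm with a two-finger parallel gripper is mounted at the origin on the work surface. World frame = base frame: x ahead of the robot, y to its left, z up, the work surface at z = 0. Lengths are in m, angles in rad, forces in N, time in s.
With the tool pointing down it reaches from about 0.4 to 0.85 m from the base axis. Payload 10.4 kg.
Tool frame: the origin (TCP) lies at the very end of the fingers, on their centre line; the grasp point (between the pads) lies 19 mm behind it (grip_point_offset is the distance from the TCP to the grasp point, in m); z points along the fingers, y is the line along which they close (so a half turn about z gives the same grasp; the last joint's range is limited). The gripper opens to 87 mm and grips with 3 to 60 N. Pads are 19 mm wide; open, the fingers measure 117 mm over their backs; the gripper's body (75 mm by 190 mm) begins 51 mm behind the grasp point.
Start: joints at [1.118, 0.332, -0.065, 1.46, 0.022, 1.35, -0.088], TCP at [0.26, -0.568, 0.223] pointing down, gripper open.
Joint ranges: [-2.6, 2.6], [-0.5, 2.12], [-1.47, 1.34], [0.16, 2.42], [-1.27, 4.41], [0.06, 2.06], [-2.6, 2.6]. Speed limits (rad/s): [2.22, 2.22, 2.79, 2.79, 3.14, 3.14, 3.14].

INTERFACE

Orientations are given as a unit quaternion [x, y, z, w].
In Python, from bench import * gives the robot as it stands.
- The arm moves only by the tool play_rows, never from a script. Its argument "increments" is text: rows parted by semicolons, each of 7 numbers parted by spaces: the turn, a rotation vector about the tool's x, y, z in rad, then the shift along the tool's x, y, z in m, then the opening, from 0 (shut) to 1 (fully open). A call has 1 to 8 rows; each row is the pose to reach, as a shift and turn from the pose commanded when the call began, along the tool's axes at that moment; what a row does not reach only later rows make up. A row lasts 1/10 s, in which the tool goes at most 50 mm and 8.59 degrees, less where a joint would pass 70% of its speed; a pose out of reach is approached as far as the arm can. A call with a gripper value outside its range is refused whole. The fingers move at their own pace and stop on an object; "grip_force" is the grip in N (left out, the last holds). Time passes only in rows, so rows that repeat a pose let the fingers close. It gives the time, the measured TCP pose, the force, the opening and the grip force at its end, in the units of the state.
- read_state(): the state, without advancing time (a new reading comes with each control period).
- camera(name): name is "scene" or "top"; returns a dict with "color" (400x640x3 uint8, red, green, blue), "fx", "fy", "cx", "cy" (pixels), "camera_from_world" (4x4, takes a point from world to camera coordinates). Camera axes: x right, y down, z forward; pixel columns grow to the right and rows downward; lengths in m; the calibration is good to about 2 mm. A picture is of the moment at which its call begins. There is no depth.
- close_job(): hands the job in; it is judged then, once.
The state is a dict: "time": time; "joint_positions": joint angles; "joint_vel": joint speeds; "joint_torque": joint torques, N m; "ee_pos": TCP position; "eef_rot": TCP orientation; "ft_force": force on the tool from outside, world axes, zero at the start; "torque": the same for the moment, N m; "width": finger opening in m; "grip_force": force on a finger pad.
Only numpy, scipy, OpenCV 4.12 (cv2) and the standard library are available. Lean on these libraries where they do the work, as an engineer would, in place of code of your own. Each camera call takes 0.05 s, during which the arm holds its last target. There are 200 camera calls.

## Working session

There is one attempt and no reset: what is moved stays moved. The work goes in short steps, Python scripts to look and compute and a tool call to move; the robot and the scene stay as the last step left them, time stands still between calls to the robot, and variables do not carry over. Pictures are saved under pics/ and viewed, at most 14 in all, crops included, and the job is handed in when it is done.

Besides the shell and the picture viewer there is one more tool, called after ">>>" in YAML: its name, and indented under it one key for each argument. play_rows: Moves the arm, as the interface text tells. Its arguments: {"type":"object","properties":{"increments":{"type":"string"},"grip_force":{"type":"number"}},"required":["increments"]}

```bash
mkdir -p pics; ls; python3 - <<'E'
from bench import *
import cv2,numpy as np
s=read_state(); print({k:np.round(s[k],3).tolist() for k in s})
for n in("scene","top"):
    c=camera(n); cv2.imwrite(f"pics/{n}0.png",c["color"][...,::-1]); np.save(f"{n}.npy",c,allow_pickle=True)
    print(n,c["fx"],c["fy"],c["cx"],c["cy"],np.round(c["camera_from_world"],3).tolist())
E
```

```text
pics
{'time': 0.0, 'joint_positions': [1.118, 0.333, -0.065, 1.461, 0.022, 1.35, -0.088], 'joint_vel': [-0.001, 0.001, 0.001, 0.001, 0.001, 0.0, 0.001], 'joint_torque': [-0.0, -62.326, 0.025, -38.991, -0.061, 0.04, 0.0], 'ee_pos': [0.26, -0.568, 0.222], 'eef_rot': [0.977, 0.213, -0.0, -0.001], 'ft_force': [0.498, -0.32, 1.248], 'torque': [-0.014, 0.013, -0.031], 'grip_force': 0.0, 'width': 0.087}
scene 411.3646277738713 411.3646277738713 314.5113558568458 195.22744190468487 [[0.536, 0.844, -0.018, -0.256], [0.631, -0.415, -0.656, -0.291], [-0.561, 0.341, -0.754, 1.232], [0.0, 0.0, 0.0, 1.0]]
top 409.3196817880572 409.3196817880572 329.08465558561636 199.48152490897309 [[0.023, -0.999, 0.03, -0.038], [-0.982, -0.028, -0.189, 0.498], [0.19, -0.025, -0.982, 0.8], [0.0, 0.0, 0.0, 1.0]]
```

View pics/scene0.png

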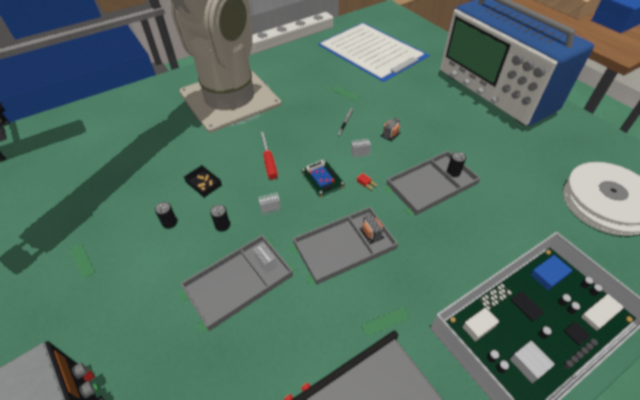

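View pics/top0.png

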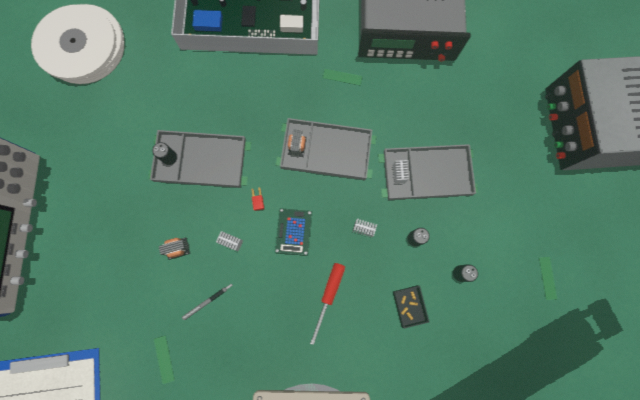

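The pictures show, in the top view: trafo (174,248), sinks (228,241) and (366,228), board (294,232), caps (420,236) and (469,273). The trays are caps on the left (sample 163,151), trafo in the middle (297,143) and sinks on the right (401,171).

```bash
python3 - <<'E'
import cv2
a=cv2.imread("pics/top0.png")[120:300,145:495]; cv2.imwrite("pics/t1.png",cv2.resize(a,None,fx=2.28,fy=2.28,interpolation=cv2.INTER_CUBIC))
a=cv2.imread("pics/scene0.png")[110:330,145:485]; cv2.imwrite("pics/s1.png",cv2.resize(a,None,fx=2.3,fy=2.3,interpolation=cv2.INTER_CUBIC))
E
```

```text
(no output)
```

View pics/t1.png

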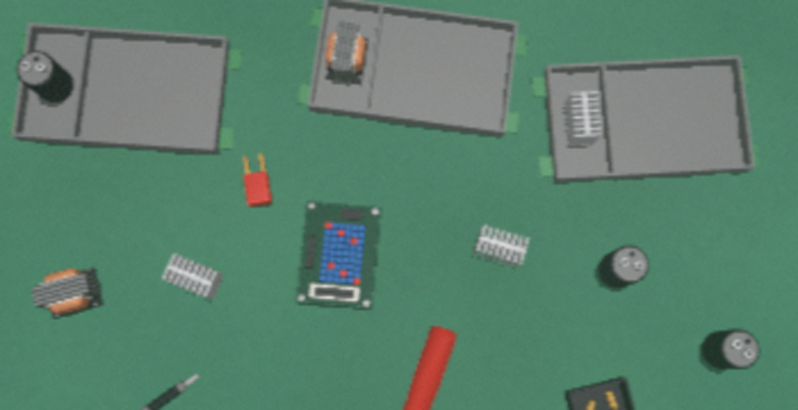

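View pics/s1.png

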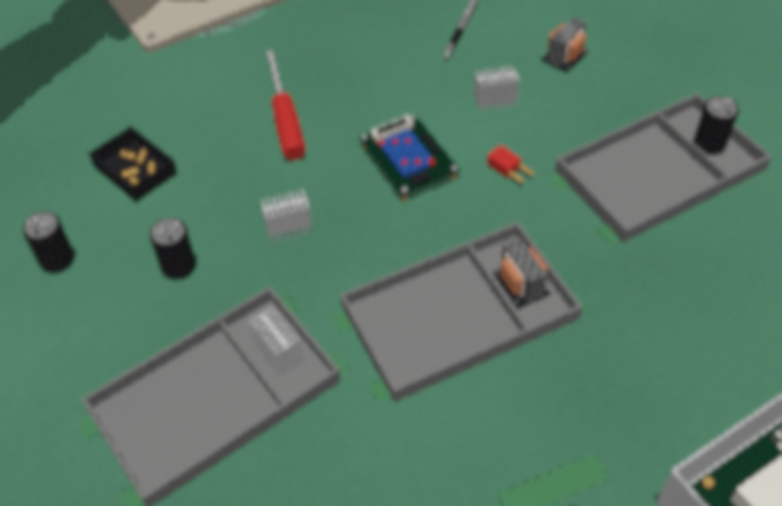

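The zooms show the cap tops at (630,264) and (740,349), the sink combs at (192,275) and (502,245), and the trafo lamination stripes at (67,291) in t1. In s1 the matching tops are caps (170,232) and (44,226), sinks (287,200) and (497,75), and trafo (567,35).

```bash
cat > h.py <<'E'
import cv2,numpy as np
def load(n): return np.load(n+".npy",allow_pickle=True).item()
def ray(c,u,v):
    M=np.array(c["camera_from_world"]);R=M[:3,:3];o=-R.T@M[:3,3]
    d=R.T@np.array([(u-c["cx"])/c["fx"],(v-c["cy"])/c["fy"],1]);return o,d/np.linalg.norm(d)
def plane(c,u,v,z):
    o,d=ray(c,u,v);return o+d*(z-o[2])/d[2]
def tri(c1,p1,c2,p2):
    A=np.zeros((3,3));b=np.zeros(3)
    for c,p in((c1,p1),(c2,p2)):
        o,d=ray(c,*p);P=np.eye(3)-np.outer(d,d);A+=P;b+=P@o
    X=np.linalg.solve(A,b);o,d=ray(c1,*p1);e=np.linalg.norm(np.cross(X-o,d))
    return X,e
E
python3 - <<'E'
from h import *
T=load("top");S=load("scene")
seeds={"trafo":((67,291),(567,35)),"sinkL":((192,275),(497,75)),"sinkR":((502,245),(287,200)),"capN":((630,264),(170,232)),"capF":((740,349),(44,226))}
for n,(a,b) in seeds.items():
    out=[];
    for c,(x,y),(ox,oy,f) in((T,a,(145,120,2.28)),(S,b,(145,110,2.3))):
        u,v=ox+x/f,oy+y/f
        im=c["color"];h=cv2.cvtColor(im,cv2.COLOR_RGB2HSV)
        m=((h[...,1]<75)&(h[...,2]>(150 if "sink" in n else 85))).astype(np.uint8)
        # object mask: not mat green
        g=((h[...,0]>60)&(h[...,0]<95)&(h[...,1]>75))
        m=(m & ~g).astype(np.uint8); w=np.zeros_like(m);r=17;w[int(v)-r:int(v)+r,int(u)-r:int(u)+r]=1
        k,l,st,ce=cv2.connectedComponentsWithStats(m*w)
        i=1+np.argmin([np.hypot(*(q-(u,v)))-.02*s[4] for q,s in zip(ce[1:],st[1:])])
        pts=np.argwhere(l==i)[:,::-1].astype(np.float32)
        rc=cv2.minAreaRect(pts)
        print(n,"seed",round(u,1),round(v,1),"comp",st[i].tolist(),ce[i].round(1),"rect",np.round(rc[0],1),np.round(rc[1],1),round(rc[2]))
        out.append(((u,v),ce[i]))
    X,e=tri(T,out[0][0],S,out[1][0]);print("   seed tri",X.round(4),round(e,4))
    X,e=tri(T,out[0][1],S,out[1][1]);print("   comp tri",X.round(4),round(e,4))
E
python3 -c "
import cv2
t=cv2.imread('pics/top0.png');s=cv2.imread('pics/scene0.png')
P=[t[228:268,154:194],t[221:261,208:248],t[208:248,346:386],t[216:256,400:440],t[252:292,450:490],s[105:145,372:412],s[128:168,342:382],s[182:222,250:290],s[196:236,200:240],s[194:234,146:186]]
r=lambda L:cv2.hconcat([cv2.resize(p,(160,160),interpolation=cv2.INTER_NEAREST) for p in L])
cv2.imwrite('pics/m.png',cv2.vconcat([r(P[:5]),r(P[5:])]))"
```

```text
trafo seed 174.4 247.6 comp [159, 240, 26, 16, 264] [170.9 247. ] rect [170.7 246.5] [14.9 24.7] 79
trafo seed 391.5 125.2 comp [382, 117, 19, 20, 158] [391.6 123.9] rect [391.7 126.1] [16.  19.9] 58
   seed tri [0.3944 0.291  0.0322] 0.0029
   comp tri [0.394  0.2944 0.0357] 0.0003
sinkL seed 229.2 240.6 comp [216, 231, 24, 19, 182] [227.6 240.1] rect [227.4 239.9] [21.5 12.4] 22
sinkL seed 361.1 142.6 comp [353, 140, 17, 5, 56] [361.2 142.3] rect [361.  142.1] [ 3.7 16.2] 83
   seed tri [0.4107 0.1789 0.039 ] 0.0026
   comp tri [0.4109 0.1809 0.0395] 0.0012
sinkR seed 365.2 227.5 comp [354, 219, 22, 16, 177] [364.6 226.5] rect [365.  226.5] [21.1 11.3] 17
sinkR seed 269.8 197.0 comp [259, 193, 20, 10, 96] [268.6 197.9] rect [268.3 197.7] [ 5.8 19.6] 76
   seed tri [ 0.4446 -0.0992  0.0407] 0.0023
   comp tri [ 0.4458 -0.1002  0.0396] 0.0001
capN seed 421.3 235.8 comp [414, 228, 16, 16, 199] [421.1 235.2] rect [421.5 235.5] [15. 15.] 0
capN seed 218.9 210.9 comp [210, 204, 16, 12, 147] [217.3 209.5] rect [217.5 209.5] [11. 15.] 90
   seed tri [ 0.429  -0.2128  0.0526] 0.0022
   comp tri [ 0.4288 -0.2132  0.0574] 0.0001
capF seed 469.6 273.1 comp [462, 265, 16, 17, 199] [469.5 272.6] rect [469.5 272.5] [15.6 14.1] 45
capF seed 164.1 208.3 comp [155, 201, 16, 12, 141] [162.1 206.8] rect [162.5 206.5] [15. 11.] 0
   seed tri [ 0.3563 -0.3092  0.052 ] 0.0023
   comp tri [ 0.3562 -0.3097  0.0569] 0.0
```

View pics/m.png

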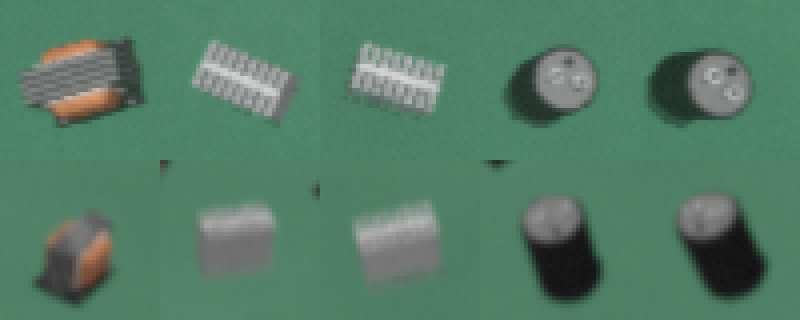

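The crops confirm the rectangles and tops found. Triangulated heights (sinks 39 mm, caps 57 mm, trafo about 36 mm) agree with the text. Next come the yaws and tray poses.

```bash
cat >> h.py <<'E'
import json
def step(x,y,z,a=None):
    """turn about tool z and tool shift from the current pose to TCP x,y,z, tool-x angle a (deg)"""
    from bench import read_state
    from scipy.spatial.transform import Rotation as Ro
    s=read_state();R=Ro.from_quat(s["eef_rot"]);p=np.array(s["ee_pos"])
    m=R.as_matrix();a0=np.degrees(np.arctan2(m[1,0],m[0,0]))
    d=m.T@(np.array([x,y,z])-p)
    w=0 if a is None else -np.radians((a-a0+180)%360-180)
    print("a0",round(a0,1),"turn",round(w,3),"shift",d.round(4),"tilt",m[:,2].round(4))
E
python3 - <<'E'
from h import *
T=load("top");S=load("scene")
ang=lambda p,q:round(float(np.degrees(np.arctan2(*(q-p)[[1,0]]))),1)
for n,(u,v),d,z in(("trafo",(170.8,246.6),-12,.04),("sinkL",(227.7,240),22,.038),("sinkR",(364.8,226.5),17,.038),("capN",(421.2,235.3),0,.055),("capF",(469.5,272.6),0,.055)):
    p=plane(T,u,v,z);r=np.radians(d);q=plane(T,u+9*np.cos(r),v+9*np.sin(r),z);print(n,p.round(4),"long axis",ang(p,q))
for n,cs,sc in(("cap",[(29,25),(228,38),(218,152),(14,137)],[(0,0)]),("trafo",[(326,0),(518,22),(505,132),(310,107)],[]),("sink",[(547,65),(741,58),(755,168),(556,182)],[])):
    P=np.array([plane(T,145+x/2.28,120+y/2.28,.02) for x,y in cs]);c=P.mean(0)
    ya=(P[0]+P[3]-P[1]-P[2])/2;L=np.linalg.norm(ya);ya/=L;xa=np.array([ya[1],-ya[0],0])
    print("tray",n,c.round(4),"len",L.round(3),"wid",np.linalg.norm(P[0]-P[3]).round(3),"y ang",np.degrees(np.arctan2(ya[1],ya[0])).round(1),
     {k:(c+k*ya*.001)[:2].round(4).tolist() for k in(5,0,-27,-55,-60)})
for n,a,b in(("tray sink near-robot/-y corner",(755,168),(88,403)),("tray trafo sample-side",(310,107),(514,228)),("tray cap",(14,137),(699,97))):
    X,e=tri(T,(145+a[0]/2.28,120+a[1]/2.28),S,(145+b[0]/2.3,110+b[1]/2.3));print(n,X.round(4),round(e,4))
step(.356,-.31,.12,49)
E
```

```text
trafo [0.3943 0.293  0.04  ] long axis -76.3
sinkL [0.4107 0.18   0.038 ] long axis -110.3
sinkR [ 0.446  -0.1008  0.038 ] long axis -105.6
capN [ 0.4289 -0.2141  0.055 ] long axis -88.5
capF [ 0.3563 -0.3102  0.055 ] long axis -88.7
tray cap [0.5871 0.2584 0.02  ] len 0.191 wid 0.11 y ang 87.7 {5: [0.5873, 0.2634], 0: [0.5871, 0.2584], -27: [0.586, 0.2314], -55: [0.5849, 0.2034], -60: [0.5847, 0.1984]}
tray trafo [ 0.6187 -0.0185  0.02  ] len 0.188 wid 0.109 y ang 84.7 {5: [0.6191, -0.0136], 0: [0.6187, -0.0185], -27: [0.6161, -0.0454], -55: [0.6135, -0.0733], -60: [0.6131, -0.0783]}
tray sink [ 0.573  -0.2455  0.02  ] len 0.191 wid 0.115 y ang 94.9 {5: [0.5726, -0.2405], 0: [0.573, -0.2455], -27: [0.5753, -0.2724], -55: [0.5777, -0.3003], -60: [0.5781, -0.3053]}
tray sink near-robot/-y corner [ 0.5293 -0.3435  0.0132] 0.0043
tray trafo sample-side [0.576  0.0814 0.011 ] 0.0004
tray cap [0.5394 0.3613 0.0117] 0.0031
a0 24.6 turn -0.425 shift [ 0.1944 -0.1944  0.1021] tilt [-5.0e-04  1.1e-03 -1.0e+00]
```

>>> play_rows:
  increments: "0 0 -0.14 0.06 -0.06 0.035 1;0 0 -0.28 0.12 -0.12 0.06 1;0 0 -0.425 0.17 -0.17 0.085 1;0 0 -0.425 0.194 -0.194 0.102 1;0 0 -0.425 0.194 -0.194 0.102 1;0 0 -0.425 0.194 -0.194 0.102 1;0 0 -0.425 0.194 -0.194 0.102 1"
  grip_force: 30

```text
time: 0.8
ee_pos: [0.357, -0.3052, 0.1186]
eef_rot: [0.909, 0.418, -0.0, -0.002]
ft_force: [-0.2, -0.1, -0.3]
width: 0.0874
grip_force: 0.0
```

```bash
python3 -c "
from h import *
step(.3563,-.3102,.016,49)
from bench import read_state;print(read_state()['time'],read_state()['joint_vel'])"
```

```text
a0 49.4 turn 0.007 shift [-0.0044  0.0031  0.1026] tilt [-0.0023  0.0033 -1.    ]
0.8 [ 0.04784205  0.01201271  0.08012336 -0.07321275  0.02941111  0.02558225
  0.07717747]
```

>>> play_rows:
  increments: "0 0 0 0 0 0.035 1;0 0 0 0 0 0.07 1;0 0 0 0 0 0.095 1;0 0 0 0 0 0.104 1;0 0 0 0 0 0.104 1;0 0 0 0 0 0.104 1"

```text
time: 1.4
ee_pos: [0.3565, -0.3117, 0.0176]
eef_rot: [0.91, 0.414, 0.0, 0.001]
ft_force: [0.5, -0.4, 0.4]
width: 0.0875
grip_force: 0.0
```

```bash
python3 -c "
from h import *
step(.3563,-.3102,.016,49)"
```

```text
a0 49.0 turn -0.001 shift [ 0.001  -0.0011  0.0016] tilt [ 1.e-03 -9.e-04 -1.e+00]
```

Good. Close, then lift.

>>> play_rows:
  increments: "0 0 0 0 0 0 0;0 0 0 0 0 0 0;0 0 0 0 0 0 0;0 0 0 0 0 0 0;0 0 0 0 0 0 0;0 0 0 0 0 0 0;0 0 0 0 0 0 0"

```text
time: 2.1
ee_pos: [0.356, -0.311, 0.0165]
eef_rot: [0.91, 0.415, -0.0, 0.0]
ft_force: [0.7, 0.0, 0.2]
width: 0.0389
grip_force: 0.0
```

>>> play_rows:
  increments: "0 0 0 0 0 -0.03 0;0 0 0 0 0 -0.06 0;0 0 0 0 0 -0.1 0;0 0 0 0 0 -0.13 0;0 0 0 0 0 -0.13 0"

```text
time: 2.6
ee_pos: [0.3578, -0.3124, 0.1506]
eef_rot: [0.91, 0.414, 0.001, 0.003]
ft_force: [0.3, -0.3, 0.0]
width: 0.0344
grip_force: 30.0
```

```bash
python3 -c "
from h import *
step(.5848,.201,.146,88);step(.5873,.2634,.146,88)"
```

```text
a0 49.0 turn -0.681 shift [ 0.5363 -0.1658  0.0034] tilt [ 0.005  -0.0046 -1.    ]
a0 49.0 turn -0.681 shift [ 0.585  -0.2049  0.0031] tilt [ 0.005  -0.0046 -1.    ]
```

>>> play_rows:
  increments: "0 0 -0.05 0.03 -0.009 0 0;0 0 -0.12 0.07 -0.021 0 0;0 0 -0.18 0.115 -0.035 0 0;0 0 -0.25 0.16 -0.048 0 0;0 0 -0.32 0.205 -0.062 0 0;0 0 -0.39 0.25 -0.076 0 0;0 0 -0.46 0.295 -0.089 0 0;0 0 -0.53 0.34 -0.103 0 0"

```text
time: 3.4
ee_pos: [0.5015, 0.0148, 0.1458]
eef_rot: [0.769, 0.639, -0.0, -0.0]
ft_force: [1.6, -0.9, -0.2]
width: 0.0342
grip_force: 30.0
```

```bash
python3 -c "
from h import *
step(.5848,.201,.146,88)
from bench import *
c=camera('scene');cv2.imwrite('pics/a.png',cv2.resize(c['color'][60:260,200:500,::-1],None,fx=2.5,fy=2.5))"
```

```text
a0 79.5 turn -0.149 shift [ 0.1982  0.0479 -0.0003] tilt [-6.e-04 -0.e+00 -1.e+00]
```

View pics/a.png

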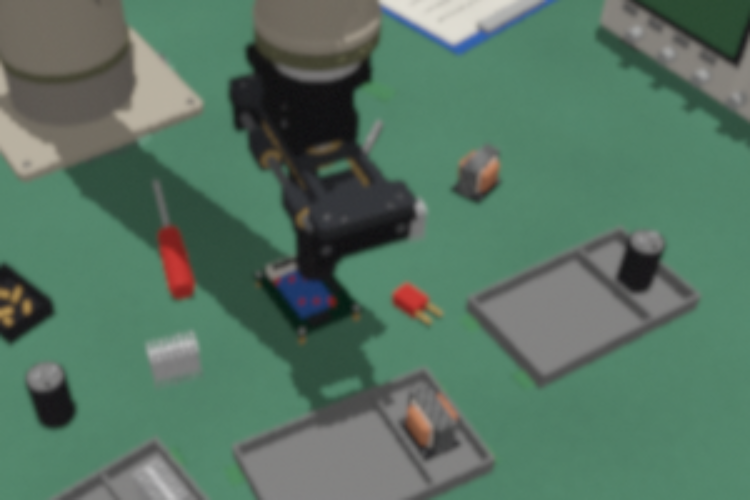

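The gripper carries the cap near (318,250) with no lag. Continuing to the left tray.

>>> play_rows:
  increments: "0 0 -0.03 0.045 0.011 0 0;0 0 -0.06 0.09 0.022 0 0;0 0 -0.1 0.135 0.033 0 0;0 0 -0.149 0.175 0.043 0 0;0 0 -0.149 0.198 0.048 0 0;0 0 -0.149 0.198 0.048 0.05 0;0 0 -0.149 0.198 0.048 0.075 0;0 0 -0.149 0.198 0.048 0.075 0"

```text
time: 4.25
ee_pos: [0.5823, 0.1977, 0.0666]
eef_rot: [0.72, 0.694, -0.004, -0.002]
ft_force: [0.6, -0.8, 0.0]
width: 0.0341
grip_force: 30.0
```

```bash
python3 -c "
from h import *
step(.5848,.201,.019,88)
from bench import *
print(read_state()['ft_force'])
c=camera('scene');cv2.imwrite('pics/b.png',cv2.resize(c['color'][100:240,320:500,::-1],None,fx=4,fy=4))"
```

```text
a0 87.9 turn -0.001 shift [0.0035 0.0028 0.0475] tilt [-0.0078 -0.0022 -1.    ]
[ 0.63981397 -0.82742168  0.03250944]
```

View pics/b.png

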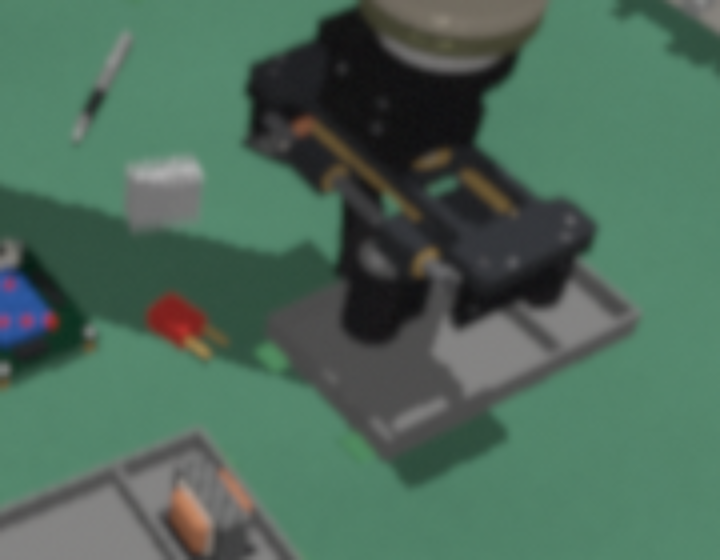

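The cap is held: its grey top is at (375,258) and its bottom edge at (373,342). I'll work out how far the bottom is below the TCP.

```bash
python3 -c "
from h import *
S=load('scene');M=np.array(S['camera_from_world'])
t=np.linspace(0,6.28,60)
for zb in(.03,.04,.045,.05,.055):
    P=np.stack([.583+.0175*np.cos(t),.198+.0175*np.sin(t),0*t+zb]);q=M[:3,:3]@P+M[:3,3:];u=S['fx']*q[0]/q[2]+S['cx'];v=S['fy']*q[1]/q[2]+S['cy']
    print(zb,'bottom row in crop',(4*(v.max()-100+.5)).round(0),'col',(4*(u.mean()-320)).round())
"
```

```text
0.03 bottom row in crop 362.0 col 365.0
0.04 bottom row in crop 351.0 col 368.0
0.045 bottom row in crop 345.0 col 369.0
0.05 bottom row in crop 339.0 col 371.0
0.055 bottom row in crop 333.0 col 372.0
```

>>> play_rows:
  increments: "0 0 0 0 0 0.02 0;0 0 0 0 0 0.035 0;0 0 0 0 0 0.045 0;0 0 0 0 0 0.045 0;0 0 0 0 0 0.047 0;0 0 0 0 0 0.047 0"

```text
time: 4.9
ee_pos: [0.5857, 0.1991, 0.0265]
eef_rot: [0.72, 0.694, 0.0, 0.001]
ft_force: [-6.2, -3.0, 14.6]
width: 0.0344
grip_force: 30.0
```

>>> play_rows:
  increments: "0 0 0 0 0 -0.002 0;0 0 0 0 0 -0.002 0;0 0 0 0 0 -0.002 0.6;0 0 0 0 0 -0.002 0.6;0 0 0 0 0 -0.002 0.6;0 0 0 0 0 -0.002 0.6;0 0 0 0 0 -0.03 0.6;0 0 0 0 0 -0.075 0.6"

```text
time: 5.7
ee_pos: [0.5834, 0.1979, 0.0976]
eef_rot: [0.72, 0.694, -0.002, -0.001]
ft_force: [0.8, -0.4, 0.3]
width: 0.0519
grip_force: 0.0
```

>>> play_rows:
  increments: "0 0 0 0 0 -0.04 1;0 0 0 0 0 -0.05 1;0 0 0 0 0 -0.05 1"

```text
time: 6.0
ee_pos: [0.5861, 0.1992, 0.1513]
eef_rot: [0.72, 0.694, 0.001, 0.001]
ft_force: [-0.3, -0.6, -0.9]
width: 0.0688
grip_force: 0.0
```

```bash
python3 -c "
from h import *
step(.4289,-.2141,.149,64)
from bench import *
c=camera('top');cv2.imwrite('pics/c.png',cv2.resize(c['color'][100:300,130:490,::-1],None,fx=2.2,fy=2.2))"
```

```text
a0 87.9 turn 0.417 shift [-0.4189 -0.1418  0.0015] tilt [ 3.3e-03  6.0e-04 -1.0e+00]
```

View pics/c.png

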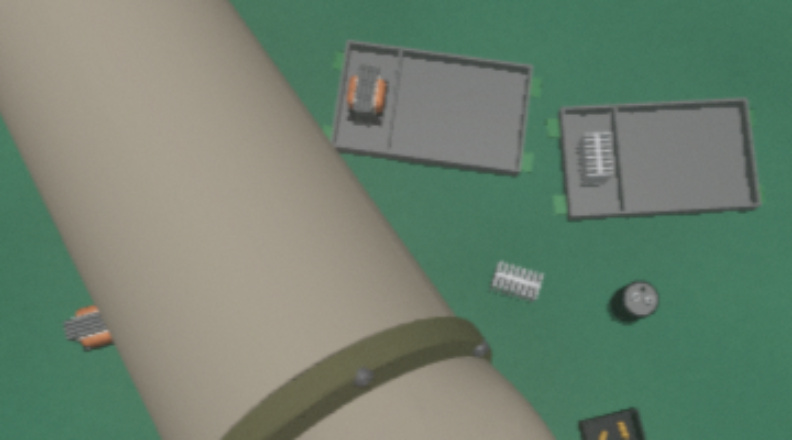

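The arm hides the left tray. The other parts have not moved (sink 518,281; cap 640,300). Next is the second cap.

>>> play_rows:
  increments: "0 0 0.05 -0.03 -0.01 0 1;0 0 0.1 -0.075 -0.025 0 1;0 0 0.15 -0.12 -0.04 0 1;0 0 0.21 -0.165 -0.055 0 1;0 0 0.27 -0.21 -0.07 0 1;0 0 0.33 -0.255 -0.085 0 1;0 0 0.39 -0.3 -0.1 0 1;0 0 0.417 -0.34 -0.115 0 1"

```text
time: 6.85
ee_pos: [0.4554, -0.1389, 0.1477]
eef_rot: [0.849, 0.528, -0.001, -0.001]
ft_force: [0.8, 0.0, -0.1]
width: 0.087
grip_force: 0.0
```

```bash
python3 -c "
from h import *
step(.4289,-.2141,.016,64)"
```

```text
a0 63.8 turn -0.004 shift [-0.0791  0.0098  0.1317] tilt [-2.6e-03  6.0e-04 -1.0e+00]
```

>>> play_rows:
  increments: "0 0 0 -0.045 0.005 0 1;0 0 0 -0.079 0.009 0 1;0 0 0 -0.079 0.009 0.01 1;0 0 0 -0.079 0.009 0.05 1;0 0 0 -0.079 0.009 0.09 1;0 0 0 -0.079 0.009 0.12 1;0 0 0 -0.079 0.009 0.132 0.8;0 0 0 -0.079 0.009 0.132 0.7"

```text
time: 7.65
ee_pos: [0.4296, -0.2104, 0.0154]
eef_rot: [0.848, 0.53, -0.001, -0.002]
ft_force: [0.2, -0.0, -0.0]
width: 0.0776
grip_force: 0.0
```

>>> play_rows:
  increments: "0 0 0 0 0 0 0.6;0 0 0 0 0 0 0;0 0 0 0 0 0 0;0 0 0 0 0 0 0;0 0 0 0 0 0 0;0 0 0 0 0 0 0;0 0 0 0 0 0 0;0 0 0 0 0 0 0"

```text
time: 8.45
ee_pos: [0.4312, -0.2117, 0.0178]
eef_rot: [0.848, 0.53, -0.0, 0.0]
ft_force: [-2.0, 0.1, 6.0]
width: 0.0341
grip_force: 30.0
```

>>> play_rows:
  increments: "0 0 0 0 0 -0.02 0;0 0 0 0 0 -0.06 0;0 0 0 0 0 -0.1 0;0 0 -0.05 0.03 -0.004 -0.13 0;0 0 -0.1 0.075 -0.01 -0.13 0;0 0 -0.15 0.12 -0.016 -0.13 0;0 0 -0.2 0.165 -0.022 -0.13 0;0 0 -0.25 0.21 -0.028 -0.13 0"

```text
time: 9.25
ee_pos: [0.4984, -0.009, 0.1476]
eef_rot: [0.775, 0.632, 0.0, 0.0]
ft_force: [0.9, -0.6, -0.7]
width: 0.0344
grip_force: 30.0
```

```bash
python3 -c "
from h import *
step(.587,.260,.05,88)"
```

```text
a0 78.4 turn -0.168 shift [0.2813 0.0327 0.0976] tilt [ 6.e-04 -4.e-04 -1.e+00]
```

>>> play_rows:
  increments: "0 0 -0.03 0.045 0.005 0 0;0 0 -0.06 0.09 0.01 0 0;0 0 -0.1 0.135 0.016 0 0;0 0 -0.14 0.18 0.021 0 0;0 0 -0.168 0.225 0.026 0 0;0 0 -0.168 0.265 0.031 0 0;0 0 -0.168 0.281 0.033 0 0;0 0 -0.168 0.281 0.033 0 0"

```text
time: 10.05
ee_pos: [0.5866, 0.2613, 0.1467]
eef_rot: [0.718, 0.696, 0.0, -0.001]
ft_force: [0.2, -0.6, -0.6]
width: 0.034
grip_force: 30.0
```

>>> play_rows:
  increments: "0 0 0 0 0 0.04 0;0 0 0 0 0 0.08 0;0 0 0 0 0 0.105 0;0 0 0 0 0 0.115 0;0 0 0 0 0 0.12 0;0 0 0 0 0 0.122 0;0 0 0 0 0 0.122 0"

```text
time: 10.75
ee_pos: [0.5881, 0.258, 0.0268]
eef_rot: [0.72, 0.694, 0.001, 0.0]
ft_force: [-1.1, 0.1, -1.2]
width: 0.0341
grip_force: 30.0
```

>>> play_rows:
  increments: "0 0 0 0 0 0.001 0;0 0 0 0 0 0.002 0;0 0 0 0 0 0.003 0;0 0 0 0 0 0.003 0"

```text
time: 11.15
ee_pos: [0.5873, 0.2579, 0.0225]
eef_rot: [0.72, 0.694, -0.0, 0.0]
ft_force: [-0.1, -0.3, -1.5]
width: 0.0342
grip_force: 30.0
```

>>> play_rows:
  increments: "0 0 0 0 0 0.001 0;0 0 0 0 0 0.002 0;0 0 0 0 0 0.003 0;0 0 0 0 0 0.003 0"

```text
time: 11.55
ee_pos: [0.5875, 0.258, 0.0209]
eef_rot: [0.72, 0.694, -0.0, 0.0]
ft_force: [-5.9, -3.6, 11.7]
width: 0.0348
grip_force: 30.0
```

Contact at the expected height. Relax 1 mm, open, retreat.

>>> play_rows:
  increments: "0 0 0 0 0 -0.002 0;0 0 0 0 0 -0.002 0;0 0 0 0 0 -0.002 0.6;0 0 0 0 0 -0.002 0.6;0 0 0 0 0 -0.002 0.6;0 0 0 0 0 -0.002 0.6;0 0 0 0 0 -0.03 0.6;0 0 0 0 0 -0.075 0.6"

```text
time: 12.35
ee_pos: [0.5856, 0.2568, 0.0925]
eef_rot: [0.72, 0.694, -0.003, -0.001]
ft_force: [0.5, -0.1, 1.7]
width: 0.052
grip_force: 0.0
```

>>> play_rows:
  increments: "0 0 0 0 0 -0.04 1;0 0 0 0 0 -0.05 1;0 0 0 0 0 -0.05 1"

```text
time: 12.65
ee_pos: [0.5882, 0.2584, 0.1464]
eef_rot: [0.72, 0.694, 0.002, 0.001]
ft_force: [-0.3, 0.5, -0.9]
width: 0.0687
grip_force: 0.0
```

```bash
python3 -c "
from h import *
step(.3943,.293,.145,193.7)"
```

```text
a0 87.9 turn -1.846 shift [ 0.0276 -0.195   0.0008] tilt [ 0.0032  0.001  -1.    ]
```

>>> play_rows:
  increments: "0 0 0.145 0.004 -0.028 0 1;0 0 0.29 0.008 -0.056 0 1;0 0 0.435 0.012 -0.085 0 1;0 0 0.58 0.016 -0.113 0 1;0 0 0.725 0.02 -0.14 0 1;0 0 0.87 0.024 -0.17 0 1;0 0 1.015 0.028 -0.195 0 1;0 0 1.16 0.028 -0.195 0 1"

```text
time: 13.45
ee_pos: [0.3898, 0.2931, 0.1429]
eef_rot: [0.983, 0.185, -0.001, 0.001]
ft_force: [0.7, -0.1, 0.4]
width: 0.0874
grip_force: 0.0
```

```bash
python3 - <<'E'
from h import *
from bench import *
step(.3943,.293,.013,13.7);print(np.round(read_state()['joint_positions'],2))
c=camera('top');s=camera('scene')
a=cv2.resize(c['color'][100:280,140:280,::-1],None,fx=2.8,fy=2.8);b=cv2.resize(s['color'][80:260,350:490,::-1],None,fx=2.8,fy=2.8)
cv2.imwrite('pics/d.png',cv2.hconcat([a,b]))
E
```

```text
a0 21.3 turn 0.133 shift [0.0045 0.0016 0.1299] tilt [-0.0023 -0.002  -1.    ]
[-0.07  0.16 -0.72  1.88  0.11  1.14 -2.02]
```

View pics/d.png

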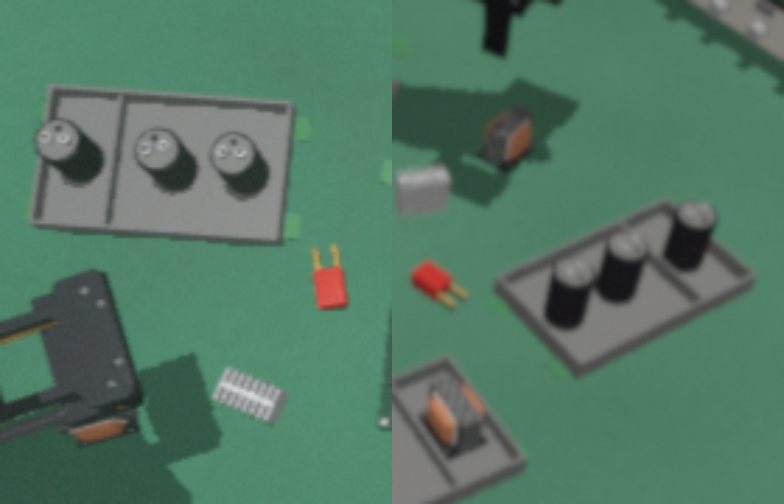

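Both caps stand upright in the cap tray (at 158,150 and 233,155). Now down onto the trafo.

>>> play_rows:
  increments: "0 0 0.133 0 0 0 1;0 0 0.133 0 0 0.02 1;0 0 0.133 0 0 0.06 1;0 0 0.133 0 0 0.09 1;0 0 0.133 0 0 0.115 1;0 0 0.133 0 0 0.133 1;0 0 0.133 0 0 0.133 1;0 0 0.133 0 0 0.133 1"

```text
time: 14.35
ee_pos: [0.3934, 0.2926, 0.0112]
eef_rot: [0.993, 0.122, -0.001, 0.0]
ft_force: [0.2, -0.1, -0.1]
width: 0.0872
grip_force: 0.0
```

>>> play_rows:
  increments: "0 0 0 0 0 0 0;0 0 0 0 0 0 0;0 0 0 0 0 0 0;0 0 0 0 0 0 0;0 0 0 0 0 0 0;0 0 0 0 0 0 0;0 0 0 0 0 0 0;0 0 0 0 0 0 0"
  grip_force: 40

```text
time: 15.15
ee_pos: [0.3935, 0.2929, 0.0116]
eef_rot: [0.993, 0.121, 0.0, 0.0]
ft_force: [-0.2, -0.3, 2.0]
width: 0.048
grip_force: 40.0
```

```bash
python3 -c "
from h import *
step(.6161,-.0454,.146,-5.3)"
```

```text
a0 13.9 turn 0.334 shift [ 0.1351  0.3818 -0.1343] tilt [ 2.e-04 -1.e-04 -1.e+00]
```

>>> play_rows:
  increments: "0 0 0 0 0 -0.02 0;0 0 0 0 0 -0.06 0;0 0 0 0 0 -0.1 0;0 0 0 0.01 0.03 -0.134 0;0 0 0.03 0.025 0.07 -0.134 0;0 0 0.06 0.04 0.11 -0.134 0;0 0 0.1 0.055 0.155 -0.134 0;0 0 0.14 0.07 0.2 -0.134 0"

```text
time: 15.95
ee_pos: [0.5097, 0.1137, 0.1452]
eef_rot: [0.999, 0.05, -0.0, 0.0]
ft_force: [0.6, 0.9, -2.4]
width: 0.0481
grip_force: 40.0
```

```bash
python3 -c "
from h import *
step(.6161,-.0454,.146,-5.3)"
```

```text
a0 5.8 turn 0.193 shift [ 0.0899  0.169  -0.0007] tilt [-4.e-04 -4.e-04 -1.e+00]
```

>>> play_rows:
  increments: "0 0 0.04 0.02 0.04 0 0;0 0 0.1 0.043 0.08 0 0;0 0 0.15 0.065 0.122 0 0;0 0 0.193 0.085 0.16 0 0;0 0 0.193 0.09 0.169 0 0;0 0 0.193 0.09 0.169 0.03 0;0 0 0.193 0.09 0.169 0.06 0;0 0 0.193 0.09 0.169 0.06 0"

```text
time: 16.75
ee_pos: [0.6126, -0.0433, 0.0808]
eef_rot: [0.999, -0.045, -0.004, -0.0]
ft_force: [-0.4, 0.5, -2.7]
width: 0.0481
grip_force: 40.0
```

>>> play_rows:
  increments: "0 0 0 0 0 0.03 0;0 0 0 0 0 0.05 0;0 0 0 0 0 0.06 0;0 0 0 0 0 0.066 0;0 0 0 0 0 0.067 0;0 0 0 0 0 0.068 0;0 0 0 0 0 0.068 0"

```text
time: 17.45
ee_pos: [0.6166, -0.0435, 0.0185]
eef_rot: [0.999, -0.046, 0.001, 0.0]
ft_force: [-0.3, 0.0, -2.3]
width: 0.0482
grip_force: 40.0
```

>>> play_rows:
  increments: "0 0 0 0 0 0.001 0;0 0 0 0 0 0.002 0;0 0 0 0 0 0.003 0;0 0 0 0 0 0.004 0;0 0 0 0 0 0.004 0"

```text
time: 17.95
ee_pos: [0.6162, -0.0436, 0.0147]
eef_rot: [0.999, -0.046, 0.0, 0.0]
ft_force: [-5.4, 0.2, 9.1]
width: 0.0479
grip_force: 40.0
```

>>> play_rows:
  increments: "0 0 0 0 0 -0.001 0;0 0 0 0 0 -0.001 0;0 0 0 0 0 -0.001 0.75;0 0 0 0 0 -0.001 0.75;0 0 0 0 0 -0.001 0.75;0 0 0 0 0 -0.001 0.75;0 0 0 0 0 -0.03 0.75;0 0 0 0 0 -0.075 0.75"

```text
time: 18.75
ee_pos: [0.614, -0.0436, 0.0867]
eef_rot: [0.999, -0.046, -0.003, -0.0]
ft_force: [1.0, 0.3, -0.5]
width: 0.0651
grip_force: 0.0
```

>>> play_rows:
  increments: "0 0 0 0 0 -0.04 1;0 0 0 0 0 -0.06 1;0 0 0 0 0 -0.06 1"

```text
time: 19.05
ee_pos: [0.618, -0.0435, 0.1524]
eef_rot: [0.999, -0.046, 0.003, 0.0]
ft_force: [0.1, -0.6, -1.0]
width: 0.0815
grip_force: 0.0
```

```bash
python3 -c "
from h import *
step(.4107,.180,.146,69.7)"
```

```text
a0 -5.2 turn -1.308 shift [-0.2268 -0.2037  0.005 ] tilt [ 6.2e-03 -6.0e-04 -1.0e+00]
```

>>> play_rows:
  increments: "0 0 -0.145 -0.02 -0.018 0 1;0 0 -0.29 -0.05 -0.045 0 1;0 0 -0.435 -0.083 -0.075 0 1;0 0 -0.58 -0.117 -0.105 0 1;0 0 -0.725 -0.15 -0.135 0 1;0 0 -0.87 -0.183 -0.165 0 1;0 0 -1.015 -0.215 -0.193 0 1;0 0 -1.16 -0.227 -0.203 0 1"

```text
time: 19.85
ee_pos: [0.4054, 0.182, 0.1479]
eef_rot: [0.858, 0.514, -0.001, 0.0]
ft_force: [0.9, 0.0, 0.8]
width: 0.0869
grip_force: 0.0
```

```bash
python3 -c "
from h import *
step(.4107,.180,.01,69.7)"
```

```text
a0 61.8 turn -0.137 shift [0.0009 0.0057 0.1379] tilt [-8.e-04 -6.e-04 -1.e+00]
```

>>> play_rows:
  increments: "0 0 -0.137 0 0.002 0 1;0 0 -0.137 0 0.002 0.02 1;0 0 -0.137 0 0.002 0.06 1;0 0 -0.137 0 0.002 0.1 1;0 0 -0.137 0 0.002 0.125 1;0 0 -0.137 0 0.002 0.138 0.9;0 0 -0.137 0 0.002 0.138 0.8;0 0 -0.137 0 0.002 0.138 0.7"

```text
time: 20.65
ee_pos: [0.4106, 0.1787, 0.0112]
eef_rot: [0.824, 0.567, 0.0, -0.0]
ft_force: [1.0, 0.3, 0.5]
width: 0.0705
grip_force: 0.0
```

>>> play_rows:
  increments: "0 0 0 0 0 0 0.4;0 0 0 0 0 0 0;0 0 0 0 0 0 0;0 0 0 0 0 0 0;0 0 0 0 0 0 0;0 0 0 0 0 0 0;0 0 0 0 0 0 0;0 0 0 0 0 0 0"
  grip_force: 20

```text
time: 21.45
ee_pos: [0.4103, 0.1783, 0.0106]
eef_rot: [0.824, 0.567, -0.0, 0.0]
ft_force: [-0.1, 0.0, 3.3]
width: 0.0246
grip_force: 20.0
```

```bash
python3 -c "
from h import *
step(.5733,-.249,.146,94.9)"
```

```text
a0 69.1 turn -0.451 shift [-0.341   0.3049 -0.1353] tilt [ 0.e+00 -1.e-04 -1.e+00]
```

>>> play_rows:
  increments: "0 0 0 0 0 -0.02 0;0 0 0 0 0 -0.06 0;0 0 0 0 0 -0.1 0;0 0 -0.04 -0.02 0.018 -0.135 0;0 0 -0.09 -0.05 0.045 -0.135 0;0 0 -0.14 -0.083 0.075 -0.135 0;0 0 -0.2 -0.117 0.105 -0.135 0;0 0 -0.26 -0.15 0.135 -0.135 0"

```text
time: 22.25
ee_pos: [0.4831, -0.0119, 0.1456]
eef_rot: [0.742, 0.67, -0.0, 0.0]
ft_force: [1.6, 0.2, -0.5]
width: 0.025
grip_force: 20.0
```

```bash
python3 -c "
from h import *
step(.5733,-.249,.146,94.9)"
```

```text
a0 84.1 turn -0.188 shift [-2.267e-01  1.140e-01 -2.000e-04] tilt [ 4.e-04 -5.e-04 -1.e+00]
```

>>> play_rows:
  increments: "0 0 -0.03 -0.04 0.02 0 0;0 0 -0.07 -0.08 0.04 0 0;0 0 -0.11 -0.12 0.06 0 0;0 0 -0.15 -0.16 0.08 0 0;0 0 -0.188 -0.2 0.1 0 0;0 0 -0.188 -0.227 0.114 0 0;0 0 -0.188 -0.227 0.114 0.03 0;0 0 -0.188 -0.227 0.114 0.06 0"

```text
time: 23.05
ee_pos: [0.5728, -0.249, 0.0848]
eef_rot: [0.678, 0.735, 0.0, 0.001]
ft_force: [-0.4, 0.1, -1.5]
width: 0.0249
grip_force: 20.0
```

>>> play_rows:
  increments: "0 0 0 0 0 0.03 0;0 0 0 0 0 0.05 0;0 0 0 0 0 0.06 0;0 0 0 0 0 0.066 0;0 0 0 0 0 0.068 0;0 0 0 0 0 0.069 0;0 0 0 0 0 0.069 0"

```text
time: 23.75
ee_pos: [0.5729, -0.2479, 0.0175]
eef_rot: [0.677, 0.736, 0.0, 0.001]
ft_force: [0.4, 0.3, 0.4]
width: 0.0246
grip_force: 20.0
```

Contact expected at 0.0136.

>>> play_rows:
  increments: "0 0 0 0 0 0.001 0;0 0 0 0 0 0.002 0;0 0 0 0 0 0.003 0;0 0 0 0 0 0.004 0;0 0 0 0 0 0.004 0"

```text
time: 24.25
ee_pos: [0.5725, -0.2478, 0.0137]
eef_rot: [0.677, 0.736, -0.0, 0.0]
ft_force: [-4.4, 1.7, 10.7]
width: 0.025
grip_force: 20.0
```

>>> play_rows:
  increments: "0 0 0 0 0 -0.001 0;0 0 0 0 0 -0.001 0;0 0 0 0 0 -0.001 0.6;0 0 0 0 0 -0.001 0.6;0 0 0 0 0 -0.001 0.6;0 0 0 0 0 -0.001 0.6;0 0 0 0 0 -0.03 0.6;0 0 0 0 0 -0.075 0.6"

```text
time: 25.05
ee_pos: [0.5704, -0.2469, 0.0856]
eef_rot: [0.677, 0.736, -0.001, -0.003]
ft_force: [1.2, -0.5, 0.5]
width: 0.0517
grip_force: 0.0
```

>>> play_rows:
  increments: "0 0 0 0 0 -0.04 1;0 0 0 0 0 -0.06 1;0 0 0 0 0 -0.06 1;0 0 0 0 0 -0.06 1"

```text
time: 25.45
ee_pos: [0.5723, -0.2477, 0.1475]
eef_rot: [0.677, 0.736, -0.0, 0.0]
ft_force: [-0.9, 0.4, -0.0]
width: 0.0765
grip_force: 0.0
```

```bash
python3 -c "
from h import *
step(.446,-.1008,.01,74.4)"
```

```text
a0 94.8 turn 0.355 shift [ 0.1569 -0.1137  0.1374] tilt [ 2.e-04 -3.e-04 -1.e+00]
```

>>> play_rows:
  increments: "0 0 0.07 0.03 -0.022 0 1;0 0 0.14 0.065 -0.047 0 1;0 0 0.21 0.1 -0.073 0 1;0 0 0.28 0.135 -0.098 0 1;0 0 0.355 0.157 -0.113 0 1;0 0 0.355 0.157 -0.113 0.03 1;0 0 0.355 0.157 -0.113 0.07 1;0 0 0.355 0.157 -0.113 0.09 0.9"

```text
time: 26.25
ee_pos: [0.4442, -0.1001, 0.0539]
eef_rot: [0.796, 0.605, -0.001, -0.002]
ft_force: [1.2, -0.6, -0.3]
width: 0.0837
grip_force: 0.0
```

```bash
python3 -c "
from h import *
step(.446,-.1008,.01,74.4)"
```

```text
a0 74.4 turn 0.001 shift [-0.0002  0.0022  0.0439] tilt [-0.0044  0.001  -1.    ]
```

>>> play_rows:
  increments: "0 0 0 0 0 0.025 0.8;0 0 0 0 0 0.04 0.7;0 0 0 0 0 0.047 0.6;0 0 0 0 0 0.047 0.5;0 0 0 0 0 0.047 0.5"

```text
time: 26.75
ee_pos: [0.4468, -0.1005, 0.0108]
eef_rot: [0.796, 0.605, 0.0, -0.0]
ft_force: [0.2, -0.5, -0.4]
width: 0.0479
grip_force: 0.0
```

>>> play_rows:
  increments: "0 0 0 0 0 0 0;0 0 0 0 0 0 0;0 0 0 0 0 0 0;0 0 0 0 0 0 0;0 0 0 0 0 0 0;0 0 0 0 0 0 0;0 0 0 0 0 0 0;0 0 0 0 0 0 0"

```text
time: 27.55
ee_pos: [0.447, -0.1007, 0.0109]
eef_rot: [0.796, 0.605, 0.0, 0.0]
ft_force: [-1.0, -0.3, 6.2]
width: 0.0246
grip_force: 20.0
```

```bash
python3 -c "
from h import *
step(.5781,-.3075,.146,94.9)"
```

```text
a0 74.4 turn -0.358 shift [-0.164   0.182  -0.1349] tilt [ 4.e-04 -4.e-04 -1.e+00]
```

>>> play_rows:
  increments: "0 0 0 0 0 -0.02 0;0 0 0 0 0 -0.06 0;0 0 0 0 0 -0.1 0;0 0 -0.07 -0.02 0.022 -0.135 0;0 0 -0.14 -0.05 0.055 -0.135 0;0 0 -0.21 -0.08 0.09 -0.135 0;0 0 -0.28 -0.11 0.122 -0.135 0;0 0 -0.358 -0.14 0.155 -0.135 0"

```text
time: 28.35
ee_pos: [0.559, -0.2787, 0.1453]
eef_rot: [0.675, 0.738, -0.0, -0.0]
ft_force: [1.7, 0.5, -0.8]
width: 0.025
grip_force: 20.0
```

```bash
python3 -c "
from h import *
step(.5781,-.3075,.146,94.9)"
```

```text
a0 95.1 turn 0.003 shift [-0.0304  0.0165 -0.0007] tilt [-2.e-04 -2.e-04 -1.e+00]
```

>>> play_rows:
  increments: "0 0 0 -0.03 0.017 0 0;0 0 0 -0.03 0.017 0 0;0 0 0 -0.03 0.017 0.04 0;0 0 0 -0.03 0.017 0.08 0;0 0 0 -0.03 0.017 0.11 0;0 0 0 -0.03 0.017 0.122 0;0 0 0 -0.03 0.017 0.128 0;0 0 0 -0.03 0.017 0.128 0"

```text
time: 29.15
ee_pos: [0.5783, -0.3054, 0.0181]
eef_rot: [0.676, 0.737, 0.0, 0.0]
ft_force: [-0.6, 0.3, -0.5]
width: 0.0251
grip_force: 20.0
```

>>> play_rows:
  increments: "0 0 0 0 0 0.001 0;0 0 0 0 0 0.002 0;0 0 0 0 0 0.003 0;0 0 0 0 0 0.003 0"

```text
time: 29.55
ee_pos: [0.5781, -0.3056, 0.015]
eef_rot: [0.676, 0.737, 0.0, 0.0]
ft_force: [-0.5, 0.2, -0.5]
width: 0.0247
grip_force: 20.0
```

>>> play_rows:
  increments: "0 0 0 0 0 0.001 0;0 0 0 0 0 0.002 0;0 0 0 0 0 0.002 0"

```text
time: 29.85
ee_pos: [0.5781, -0.3056, 0.014]
eef_rot: [0.676, 0.737, -0.0, 0.0]
ft_force: [-5.7, 2.7, 10.3]
width: 0.0247
grip_force: 20.0
```

>>> play_rows:
  increments: "0 0 0 0 0 -0.001 0;0 0 0 0 0 -0.001 0;0 0 0 0 0 -0.001 0.6;0 0 0 0 0 -0.001 0.6;0 0 0 0 0 -0.001 0.6;0 0 0 0 0 -0.001 0.6;0 0 0 0 0 -0.03 0.6;0 0 0 0 0 -0.075 0.6"

```text
time: 30.65
ee_pos: [0.576, -0.3046, 0.0853]
eef_rot: [0.676, 0.737, -0.001, -0.003]
ft_force: [0.8, 0.0, 0.3]
width: 0.0516
grip_force: 0.0
```

>>> play_rows:
  increments: "0 0 0 0 0 -0.04 0.6;0 0 0 -0.03 -0.03 -0.08 0.6;0 0 0 -0.06 -0.06 -0.12 0.6;0 0 0 -0.1 -0.09 -0.12 0.6;0 0 0 -0.13 -0.12 -0.12 0.6;0 0 0 -0.16 -0.15 -0.12 0.6;0 0 0 -0.19 -0.18 -0.12 0.6;0 0 0 -0.19 -0.18 -0.12 0.6"

```text
time: 31.45
ee_pos: [0.4083, -0.5164, 0.2071]
eef_rot: [0.68, 0.733, -0.002, -0.0]
ft_force: [-0.5, 0.5, -0.5]
width: 0.0523
grip_force: 0.0
```

```bash
python3 - <<'E'
from h import *
from bench import *
c=camera('top');s=camera('scene')
a=cv2.resize(c['color'][110:280,140:490,::-1],None,fx=1.7,fy=1.7);b=cv2.resize(s['color'][95:330,165:487,::-1],(595,300))
cv2.imwrite('pics/e.png',cv2.vconcat([a,b]))
E
```

```text
(no output)
```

View pics/e.png

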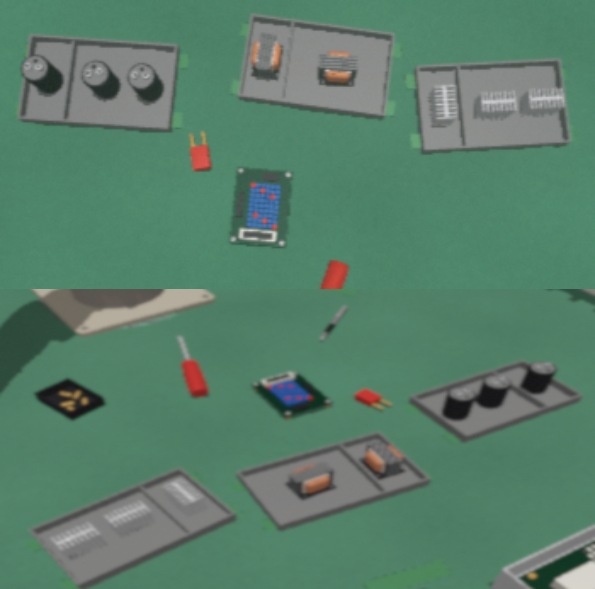

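All five parts stand upright in the right trays. Quick check that the board hasn't moved, then I hand in.

```bash
python3 - <<'E'
from h import *
from bench import *
c=camera('top');s=camera('scene')
for A,B,r in((load('top'),c,(205,260,270,318)),(load('scene'),s,(155,200,295,350))):
    f=lambda i:cv2.cvtColor(i['color'][r[0]:r[1],r[2]:r[3]],cv2.COLOR_RGB2GRAY).astype(np.float32)
    print(np.round(cv2.phaseCorrelate(f(A),f(B)),2) if False else cv2.phaseCorrelate(f(A),f(B)))
u=lambda p:plane(c,140+p[0]/1.7,110+p[1]/1.7,.041).round(4)
print("right sink end",u((565,98)),"left end",u((529,98)))
print(np.abs(read_state()['joint_vel']).max())
E
```

```text
((0.03995400860264198, 0.02961585587697968), 0.9533355979455842)
((0.00872053689492347, 0.44325088446317906), 0.9073443857828776)
right sink end [ 0.5788 -0.3311  0.041 ] left end [ 0.5774 -0.2852  0.041 ]
0.012483191144993752
```

```bash
python3 -c "
from bench import *
print(close_job())"
```

```text
the job is handed in; nothing more can be done
None
```

The job is handed in (no verdict was returned): all five parts stand upright in their matching trays, and the top camera shows the board within 0.05 px of where it was (the scene camera shows about 0.4 px, which I put down to the arm's shadow); the robot's clock read about 31.5 s of the 120 s allowed.

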